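Refit the sliding door of the bench cabinet

TASK

One sliding door is off the small bench cabinet; put it back. Pick it up, prop it at a slant against the cabinet's front and let go, so that you can take its pull afresh from above at another angle; then push its upper edge, with the bottom still out towards you, up into the front groove of the top track, swing the bottom in, let it down into the front groove of the bottom track and slide it fully shut, to the right as you face the cabinet. Leave the loose things on the bench alone.

Things in the scene. Friction and masses are not known exactly. Their poses are not given: they have to be found in the camera images.
- cabinet: Small plywood cabinet with two sliding doors, fixed on the bench (all sizes in mm): 300 wide (y), 136 deep (x -69 to +67), 170 high with feet, lamps and tape on top (to z 200). Origin: centre of its underside; z up, front towards its own -x, y to the left seen from the front. Side panels' inner faces at y = -138 and +138. Right bay (y under -12) is open; bins stand behind x = -21.
- door: The loose door (sizes in mm): flat grey panel 120 high (own x), 150 wide (y), 8 thick, with a dark pull mid-front; 0.13-0.21 kg; lies pull up at the start. Origin: centre of its back face; z out of the front. Top and bottom are alike. Pull: 12 thick (y), 70 long (x -35 to 35), z 8 to 46; pinch across the 12, near its outer end to clear the panel.
- door_centre (a point): Middle of the door panel's thickness, 4 mm in front of door's origin; same axes.
- door_pull (a point): Middle of the outer face of the pull, 46 mm in front of door's origin; same axes.
- bottom_groove (a point): Floor of the cabinet's front bottom groove, under the centre of the shut door (cabinet -55, -63, 26 mm); cabinet's axes. Groove 12 wide, x -6 to +6 from here, lips 5 high, front lip 8 thick; the rear groove lies 16 further in. The standing door's top is 12 below the top groove's end; lift it 5 to 12 to pass the lip. Shut, its right edge meets the right side panel, 75 from here.
- top_groove (a point): Centre of the mouth of the cabinet's front top groove, 112 mm above bottom_groove; cabinet's axes. Groove 12 wide (x -6 to +6), 20 deep upwards; its front lip is 8 thick with a 5 mm 45-degree bevel inside the mouth, the rib behind it is 4 thick, with a small bevel.
- fixed_door (a point): On the front face of the fixed, shut rear door (cabinet -43, 20, 86 mm), which spans cabinet y -12 to +138, z 26 to 146; its own pull, at cabinet y = 120, reaches 38 forward. The loose door can be propped here: bottom edge on the bench, top edge on this face, at about 45 degrees (friction holds it).
- tape_measure: Yellow tape measure, 36x87x62 mm, origin under its centre. Bystander. Behind it stands the tall fixed drawer cabinet (world x over 0.63, y -0.32 to 0.04, 0.64 m high).
- screwdriver: Orange-handled screwdriver, 226 mm long, lying. Bystander.
- putty_tub: Red tub with white lid, diameter 122, 79 mm high, origin under its centre. Bystander.
- wood_block: Hardwood packing block 45x70x40 mm, origin under its centre. Bystander.
- marker: White felt marker with blue cap, 130 mm long, lying. Bystander. Near it, fixed and not listed: the red bench vice (world x 0.23 to 0.43, y -0.06 to 0.12, up to z 0.17 m): carry things over it.
- bench_dog: Black bench stop, 43x44x36 mm. Bystander.

How it is judged:
On the way, in this order (a step that is already met when the one before it is completed fails the run):
1. the door is propped at a slant against the cabinet and let go, at rest (angle between door's own z axis and vertical between 0.5 and 1.4 rad and contact force between the fingers and door below 0.1 N and contact force between door and cabinet above 0.05 N and linear speed of door below 0.02 m/s), for 0.3 s.
2. the door stands upright in the front grooves, top and bottom (x of door_centre in the frame of cabinet between -0.0585 and -0.0515 m and z of door_centre in the frame of cabinet between 0.083 and 0.0885 m and angle between the z axis of door and the x axis of cabinet, either way round below 0.05 rad and angle between the y axis of door and the y axis of cabinet, either way round below 0.04 rad and x of door_pull in the frame of cabinet below -0.09 m), for 0.2 s.
At the end, for the whole second after the job is handed in: The door stands upright in the front grooves (within 3.5 mm across the groove, down on the groove floor within 2.5 mm, square within 0.05 rad), pull outwards, shut to within 4 mm of the right side panel, at rest and released (all of step 2 and y of door_centre in the frame of cabinet between -0.067 and -0.059 m and linear speed of door below 0.01 m/s); the robot touches nothing.
It fails at once if a loose bystander is moved more than 20 mm (distance of any of tape_measure, screwdriver, putty_tub, wood_block, marker, bench_dog from where it was at the start of the episode above 0.02 m).
It also fails if it takes over 70 s, if anything falls off the work surface, if the arm or the gripper's body presses on something with over 40 N, if the wrist force passes 120 N, or if a joint passes its speed limit or range.

ROBOT

A 7-joint arm with a two-finger parallel gripper is mounted at the origin on a cart in front of the work surface, level with it; the furniture and walls round the work are solid. World frame = base frame: x ahead of the robot, y to its left, z up, the work surface at z = 0. Lengths are in m, angles in rad, forces in N, time in s.
With the tool pointing down it reaches from about 0.4 to 0.925 m from the base axis. Payload 4.1 kg.
Tool frame: the origin (TCP) lies midway between the tips of the shut fingers; the grasp point (between the pads) lies 19 mm behind it; z points along the fingers, y is the line along which they close (so a half turn about z gives the same grasp; the last joint's range is limited). The gripper opens to 85 mm and grips with 20 to 120 N. Pads are 22 mm wide; open, the fingers measure 114 mm over their backs; the gripper's body (76 mm by 85 mm) begins 54 mm behind the grasp point. The pads swing forward as they close: fully open they stand 13 mm farther back than shut.
Start: joints at [-1.242, 0.398, 0.045, 1.537, -0.019, 1.207, -0.051], TCP at [0.27, 0.591, 0.231] pointing down, gripper open.
Joint ranges: [-2.82, 2.82], [-0.49, 2.23], [-1.37, 1.46], [0, 2.46], [-1.36, 4.5], [0.23, 2], [-2.94, 2.94]. Speed limits (rad/s): [2.57, 2.57, 3.14, 3.14, 3.14, 3.14, 3.14].

INTERFACE

Orientations are given as [roll, pitch, yaw] about the fixed x, y, z axes, in that order (R = Rz(yaw) Ry(pitch) Rx(roll)).
In Python, from bench import robot, cams, probe_bus, solver gives the robot as it stands (robot), with the cameras (cams), the readings (probe_bus) and the kinematics (solver). Calls block until the motion is done:
- robot.move_ptp(position, orientation): joint-space move of the TCP to a pose.
- robot.move_linear(position, rot=None, rate=0.15): straight line of the TCP; rot=None keeps the orientation; rate is the mean speed in m/s.
- robot.movej(angles): joint-space move.
- robot.move_gripper(opening, squeeze=None): opening from 0.0 (shut) to 1.0 (fully open); squeeze is the grip in N (None keeps the last); returns when the fingers have stopped.
- robot.wait(seconds).
- solver.solve_ik(position, orientation): joint angles nearest the present ones, or None.
- probe_bus.get_obs(): the state.
- cams.camera(name): name is "side" or "top" or "wrist"; returns the picture (420x560x3 uint8, blue, green, red); there is no depth.
- cams.camera_info(name): a dict with "fx", "fy", "cx", "cy" (pixels), "k1" (the pictures are not rectified: a ray, as slopes to the right and down, at radius r is drawn at 1 + k1 r^2 times it, then the intrinsics apply), "R" (3x3) and "t" (3): a world point X has camera coordinates R X + t; the wrist camera has in their place "mount" (4x4, takes a point from camera to tool coordinates, whose origin is the TCP and whose axes are the flange's). Camera axes: x right, y down, z forward; pixel columns grow to the right and rows downward; lengths in m; the calibration is good to about 2 mm. A picture is of the moment at which its call begins: read the wrist's pose just before it. camera_info takes no time and is no camera call.
A pose or a line that the arm cannot do raises robot.Unreachable and nothing moves.
- robot.finish_job(): hands the job in; it is judged then, once.
The state is a dict: "time": time; "joints": joint angles; "qvel": joint speeds; "joint_efforts": joint torques, N m; "eef_pos": TCP position; "eef_rot": TCP orientation; "contact_force": force on the tool from outside, world axes, zero at the start; "wrist_torque": the same for the moment, N m; "grip_width": opening from 0.0 (shut) to 1.0 (fully open); "gripper_force": force on a finger pad.
Only numpy, scipy, OpenCV 4.12 (cv2) and the standard library are available. Lean on these libraries where they do the work, as an engineer would, in place of code of your own. Each camera call takes 0.05 s, during which the arm holds its last target. There are 200 camera calls.

## Working session

There is one attempt and no reset: what is moved stays moved. The work goes in short steps, each a Python script; the robot and the scene stay as the last script left them, time stands still between calls to the robot, and variables do not carry over. Pictures are saved under pics/ and viewed, at most 10 in all, crops included, and the job is handed in when it is done.

```bash
mkdir -p pics; ls; python3 - <<'E'
from bench import robot, cams, probe_bus, solver
import cv2,numpy as np
a=cams.camera("side");b=cams.camera("top");c=cams.camera("wrist")
for n,i in zip("stw",(a,b,c)): cv2.imwrite(f"pics/{n}0.png",i)
for n in("side","top","wrist"): print(n,cams.camera_info(n))
o=probe_bus.get_obs();print(o["time"],o["eef_pos"],o["eef_rot"],o["contact_force"])
E
```

```text
bench.py
pics
side {'fx': 509.24154814710516, 'fy': 509.24154814710516, 'cx': 277.04956428105857, 'cy': 202.62533052079365, 'k1': -0.1654745343268334, 'R': array([[ 0.65392201, -0.75652563, -0.00741488],
       [-0.56243571, -0.4795537 , -0.67356835],
       [ 0.50601588,  0.44463156, -0.73908775]]), 't': array([-0.34558109,  0.36305487,  1.21440231])}
top {'fx': 524.8774715562855, 'fy': 524.8774715562855, 'cx': 270.74381668113585, 'cy': 209.7982548775788, 'k1': -0.007515748016695966, 'R': array([[-0.10675232, -0.99427566, -0.00445643],
       [-0.9729641 ,  0.10538528, -0.20551108],
       [ 0.2048043 , -0.01760284, -0.97864464]]), 't': array([0.02456769, 0.50520208, 1.48447318])}
wrist {'fx': 289.2190631232686, 'fy': 289.2190631232686, 'cx': 282.1559268131821, 'cy': 217.27783616186298, 'k1': -0.014121052323806454, 'mount': array([[ 9.16808709e-04, -9.52245886e-01, -3.05330858e-01,
         7.92880640e-02],
       [ 9.99998995e-01,  5.42822368e-04,  1.30975108e-03,
        -6.45556105e-04],
       [-1.08146466e-03, -3.05331751e-01,  9.52245426e-01,
        -1.41088403e-01],
       [ 0.00000000e+00,  0.00000000e+00,  0.00000000e+00,
         1.00000000e+00]])}
0.15 [0.26945109 0.59100306 0.2305085 ] [-3.14012290e+00  7.56018774e-05  2.71383201e+00] [ 0.31243741  0.33383269 -0.24156702]
```

View pics/t0.png

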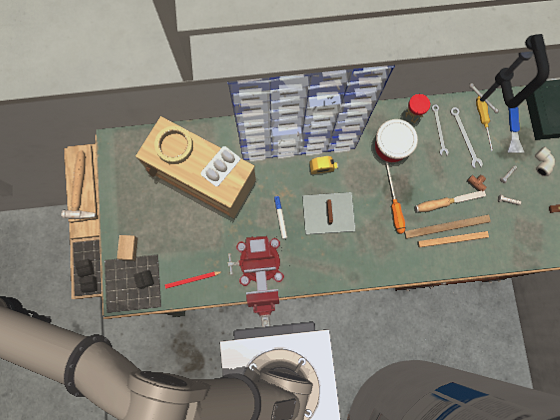

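View pics/s0.png

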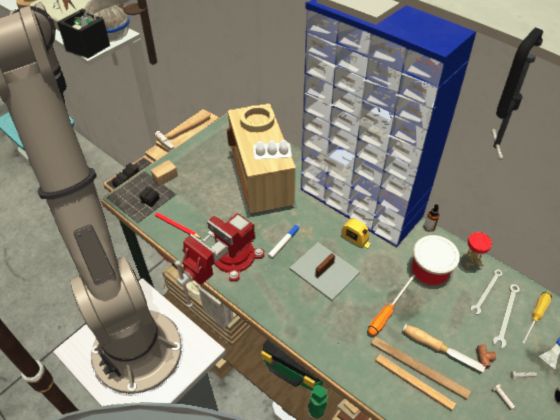

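The top view shows the cabinet around (196,167), turned about -30°, and the door at (329,213) with its pull roughly vertical. The vice is at (260,265). The side view shows the door at (325,270) and the cabinet at (262,160).

```bash
cat > h.py <<'E'
import numpy as np,cv2
from scipy.spatial.transform import Rotation as Rn
from bench import robot, cams, probe_bus, solver
def cam(n,obs=None):
    i=cams.camera_info(n)
    if "R" in i: R,t=i["R"],i["t"]
    else:
        M=np.eye(4);M[:3,:3]=Rn.from_euler("xyz",obs["eef_rot"]).as_matrix();M[:3,3]=obs["eef_pos"]
        W=np.linalg.inv(M@i["mount"]);R,t=W[:3,:3],W[:3,3]
    return dict(R=np.array(R),t=np.array(t),K=np.array([[i["fx"],0,i["cx"]],[0,i["fy"],i["cy"]],[0,0,1.]]),k1=i["k1"])
def rays(c,px):
    d=cv2.undistortPoints(np.array(px,float).reshape(-1,1,2),c["K"],np.array([c["k1"],0,0,0.])).reshape(-1,2)
    d=np.c_[d,np.ones(len(d))]@c["R"]; return -c["R"].T@c["t"],d
def on_z(c,px,z):
    o,d=rays(c,px);return o+d*((z-o[2])/d[:,2])[:,None]
def two(c1,p1,c2,p2):
    o1,d1=rays(c1,[p1]);o2,d2=rays(c2,[p2]);d1=d1[0];d2=d2[0]
    s=np.linalg.lstsq(np.c_[d1,-d2],o2-o1,rcond=None)[0]
    a=o1+s[0]*d1;b=o2+s[1]*d2;return (a+b)/2,np.linalg.norm(a-b)
def proj(c,X):
    return cv2.projectPoints(np.array(X,float).reshape(-1,1,3),cv2.Rodrigues(c["R"])[0],c["t"],c["K"],np.array([c["k1"],0,0,0.]))[0].reshape(-1,2)
E
python3 - <<'E'
from h import *
t=cv2.imread("pics/t0.png");s=cv2.imread("pics/s0.png")
cv2.imwrite("pics/tc.png",cv2.resize(t[105:235,125:365],None,fx=3.33,fy=3.33,interpolation=cv2.INTER_CUBIC))
cv2.imwrite("pics/sc.png",cv2.resize(s[95:305,205:365],None,fx=2.8,fy=2.8,interpolation=cv2.INTER_CUBIC))
print("wrist? top cam pos",-cam("top")["R"].T@cam("top")["t"],"side",-cam("side")["R"].T@cam("side")["t"])
for n,im,c0 in(("top",t,(315,200)),("side",s,(310,278))):
    ref=im[c0[1],c0[0]].astype(int);hsv=cv2.cvtColor(im,cv2.COLOR_BGR2HSV);print(n,ref,hsv[c0[1],c0[0]],im[c0[1]+25,c0[0]-30])
    m=(np.abs(im.astype(int)-ref).max(2)<16).astype(np.uint8)
    k,l,st,ce=cv2.connectedComponentsWithStats(m);j=l[c0[1],c0[0]]
    cn=cv2.findContours((l==j).astype(np.uint8),0,2)[0][0]
    b=cv2.approxPolyDP(cv2.convexHull(cn),4,True)[:,0];print(st[j],b.tolist())
    X=on_z(cam(n),b,0.008);print(X.round(4).tolist(),np.linalg.norm(X-np.roll(X,1,0),axis=1).round(4))
E
```

```text
wrist? top cam pos [ 0.19013965 -0.00268286  1.55670583] side [-0.18432876 -0.62729824  1.1395297 ]
top [167 177 172] [ 45  14 177] [120 133 130]
[ 303  192   52   42 1695] [[351, 193], [354, 229], [306, 233], [304, 195]]
[[0.5398, -0.2782, 0.008], [0.4291, -0.2718, 0.008], [0.4325, -0.1277, 0.008], [0.549, -0.1357, 0.008]] [0.1428 0.1109 0.1442 0.1167]
side [174 191 184] [ 42  23 191] [132 157 152]
[ 290  243   69   55 1645] [[317, 243], [358, 271], [333, 297], [290, 267]]
[[0.5471, -0.1322, 0.008], [0.5434, -0.2753, 0.008], [0.4344, -0.2727, 0.008], [0.435, -0.1271, 0.008]] [0.1122 0.1431 0.109  0.1456]
```

View pics/tc.png

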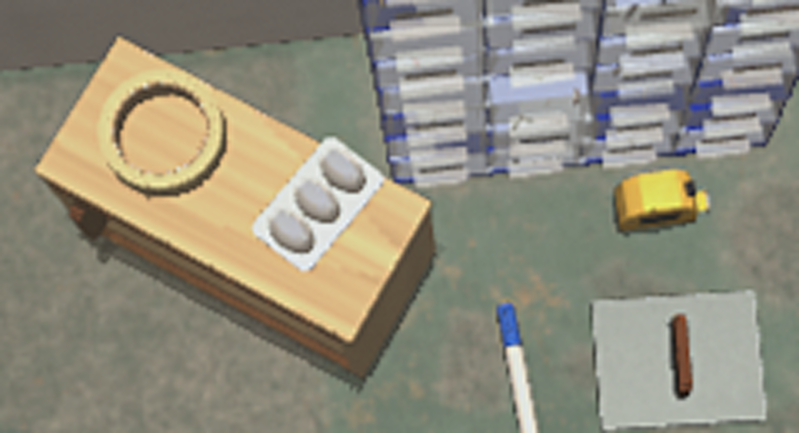

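View pics/sc.png

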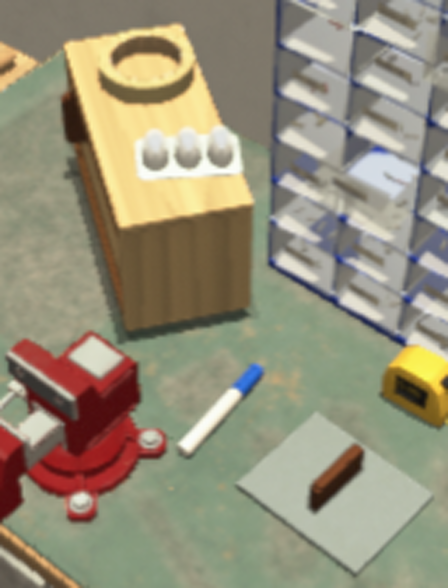

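```bash
python3 - <<'E'
from h import *
T=cam("top");S=cam("side")
tp=np.array([(118,37),(432,203),(352,342),(37,170)])/3.333+(125,105)
sp=np.array([(182,25),(252,205),(125,228),(65,42)])/2.8+(205,95)
M=np.array([(67,150),(67,-150),(-69,-150),(-69,150)])/1000
def fit(P,Q):
    a=Q-Q.mean(0);b=P-P.mean(0);th=np.arctan2((b[:,0]*a[:,1]-b[:,1]*a[:,0]).sum(),(a*b).sum())
    R=np.array([[np.cos(th),-np.sin(th)],[np.sin(th),np.cos(th)]]);o=Q.mean(0)-R@P.mean(0)
    return th,o,np.abs(Q-(P@R.T+o)).max()
for c,p in((T,tp),(S,sp)):
    Q=on_z(c,p,.17)[:,:2];print(Q.round(3).tolist(),np.linalg.norm(Q-np.roll(Q,1,0),axis=1).round(3),fit(M,Q))
print("tri",[ (two(T,a,S,b)[0].round(3).tolist(),round(two(T,a,S,b)[1],4)) for a,b in zip(tp,sp)])
for n,c,c0 in(("t",T,(315,200)),("s",S,(310,278))):
    im=cv2.imread(f"pics/{n}0.png");hs=cv2.cvtColor(im,cv2.COLOR_BGR2HSV).astype(int)
    m=((np.abs(im.astype(int)-im[c0[1],c0[0]]).max(2)<24)).astype(np.uint8)
    l=cv2.connectedComponents(m)[1];cn=cv2.findContours((l==l[c0[1],c0[0]]).astype(np.uint8),0,1)[0][0][:,0]
    W=on_z(c,cn,.008)[:,:2];r=cv2.minAreaRect((W*1000).astype(np.float32));print("door",n,r)
    x,y=c0; x+=14
    b=im[y-30:y+40,x-30:x+50].astype(int);mm=((b[...,2]-b[...,0]>25)&(b.sum(2)<300)).astype(np.uint8)
    k,l,st,ce=cv2.connectedComponentsWithStats(mm);j=1+st[1:,4].argmax();cn=cv2.findContours((l==j).astype(np.uint8),0,1)[0][0][:,0]+(x-30,y-30)
    # pull top end points
    W=on_z(c,cn,.046)[:,:2];print("pull",st[j],cv2.minAreaRect((W*1000).astype(np.float32)),np.ptp(W,axis=0),(W.min(0)+W.max(0))/2)
E
```

```text
[[0.781, 0.252], [0.608, 0.003], [0.498, 0.08], [0.671, 0.326]] [0.132 0.303 0.134 0.301] (np.float64(-0.6096037903487785), array([0.64039841, 0.16463846]), np.float64(0.0025737868306137113))
[[0.784, 0.248], [0.608, 0.002], [0.504, 0.075], [0.676, 0.327]] [0.133 0.302 0.127 0.305] (np.float64(-0.6115767247766912), array([0.6438158 , 0.16263491]), np.float64(0.004346115596157274))
tri [([0.784, 0.251, 0.168], np.float64(0.0041)), ([0.608, 0.003, 0.169], np.float64(0.0011)), ([0.501, 0.078, 0.169], np.float64(0.0073)), ([0.672, 0.324, 0.174], np.float64(0.0031))]
door t ((487.6150817871094, -201.9236297607422), (148.2378387451172, 117.78597259521484), 87.73101806640625)
pull [28 30  6 23 87] ((484.34539794921875, -201.40359497070312), (10.945572853088379, 66.56901550292969), 87.6862564086914) [0.06675013 0.01205139] [ 0.48441622 -0.20142898]
door s ((490.03045654296875, -201.2041473388672), (147.89794921875, 118.15719604492188), 87.78060150146484)
pull [ 22   6  19  22 155] ((479.6196594238281, -208.03927612304688), (19.083486557006836, 78.56334686279297), 87.48419189453125) [0.07911979 0.02034355] [ 0.4796362  -0.20776272]
```

```bash
cat >> h.py <<'E'
from math import sin,cos,radians as rad
CAB=dict(p=np.array([.642,.1637,0]),yaw=-.610)
def Cw():
    M=np.eye(4);M[:3,:3]=Rn.from_euler("z",CAB["yaw"]).as_matrix();M[:3,3]=CAB["p"];return M
def door_cab(a,p):            # door pose in cabinet axes: a = tilt of the top inwards from upright (deg)
    a=rad(a);M=np.eye(4);M[:3,:3]=np.array([[sin(a),0,-cos(a)],[0,1,0],[cos(a),0,sin(a)]]);M[:3,3]=p;return M
def tool(D,gx,gz,phi,flip=1):  # TCP pose that pinches the pull of a door at world pose D
    f=rad(phi);z=np.array([-sin(f),0,-cos(f)]);y=np.array([0,flip,0.]);x=np.cross(y,z)
    R=D[:3,:3]@np.c_[x,y,z];p=(D@np.r_[np.array([gx,0,gz])+.019*z,1])[:3]
    return p,Rn.from_matrix(R).as_euler("xyz")
def flat(): 
    M=np.eye(4);M[:3,:3]=Rn.from_euler("z",-.040).as_matrix();M[:3,3]=[.489,-.2015,0];return M
def prop(a=42,y=.02,dx=0,dz=0):   # bottom back edge on bench, top back edge on x=-43
    A=rad(a);return Cw()@door_cab(a,[-.043-.06*sin(A)+dx,y,.06*cos(A)+dz])
def ins(a,xt,zt,y):      # top back edge at cab (xt,y,zt)
    A=rad(a);return Cw()@door_cab(a,[xt-.06*sin(A),y,zt-.06*cos(A)])
E
python3 - <<'E'
from h import *
print(probe_bus.get_obs()["joints"])
for fl in(1,-1):
  for n,D,g in(("grasp",flat(),(0,.036,0)),("lift",flat(),None),("prop",prop(),(0,.036,0)),("regrasp",prop(),(.024,.038,48)),("ins",ins(15,-.052,.152,-.045),(.024,.038,48)),("up",ins(0,-.051,.1545,-.045),(.024,.038,48)),("shut",ins(0,-.051,.146,-.063),(.024,.038,48))):
    if g is None: D=D.copy();D[2,3]+=.3;g=(0,.036,0)
    p,r=tool(D,*g,fl);q=solver.solve_ik(p,r);print(fl,n,p.round(3),r.round(2),None if q is None else np.round(q,2))
E
```

```text
[-1.2419792   0.39902701  0.04505437  1.53756973 -0.01873549  1.20688953
 -0.05072953]
1 grasp [ 0.489 -0.202  0.017] [3.14 0.   3.1 ] [-0.14  0.52  0.56  2.02 -0.42  0.71  2.22]
1 lift [ 0.489 -0.202  0.317] [3.14 0.   3.1 ] [-0.66  0.25  1.17  1.72 -0.24  1.33  2.09]
1 prop [0.575 0.235 0.056] [-3.14  0.84  2.53] [-1.27  0.65  0.49  2.04  0.97  0.68 -0.75]
1 regrasp [0.575 0.235 0.069] [-3.14  0.    2.53] [-0.65  0.52  0.26  1.77 -0.17  0.87  0.64]
1 ins [0.543 0.178 0.11 ] [-3.14  0.47  2.53] [-0.98  0.34  0.39  2.07  0.53  0.67 -0.07]
1 up [0.554 0.171 0.104] [3.14 0.73 2.53] [-1.16  0.42  0.47  2.15  0.94  0.67 -0.56]
1 shut [0.543 0.156 0.096] [3.14 0.73 2.53] [-1.16  0.42  0.47  2.19  0.99  0.65 -0.61]
-1 grasp [ 0.489 -0.202  0.017] [ 3.14  0.   -0.04] [-0.42  0.7   0.97  2.03 -0.79  0.84 -0.59]
-1 lift [ 0.489 -0.202  0.317] [ 3.14  0.   -0.04] [-0.71  0.3   1.26  1.72 -0.29  1.34 -1.  ]
-1 prop [0.575 0.235 0.056] [ 3.14 -0.84 -0.61] [-0.74  0.58 -0.17  2.03  1.26  1.    2.23]
-1 regrasp [0.575 0.235 0.069] [ 3.14  0.   -0.61] [-1.23  0.96  1.26  1.78 -0.99  1.2  -1.85]
-1 ins [0.543 0.178 0.11 ] [ 3.14 -0.47 -0.61] [-0.48  0.32 -0.2   2.05  0.76  0.79  2.88]
-1 up [0.554 0.171 0.104] [ 3.14 -0.73 -0.61] [-0.62  0.38 -0.17  2.13  1.15  0.89  2.44]
-1 shut [0.543 0.156 0.096] [ 3.14 -0.73 -0.61] [-0.63  0.38 -0.16  2.18  1.17  0.86  2.4 ]
```

```bash
python3 - <<'E'
from h import *
p=(Cw()@[-.2,0,.25,1])[:3]
robot.move_ptp(p,[-3.1416,.5,2.5316]);robot.wait(.3)
o=probe_bus.get_obs();im=cams.camera("wrist");cv2.imwrite("pics/w1.png",im);np.save("w1.npy",np.r_[o["eef_pos"],o["eef_rot"]])
print(o["time"],o["eef_pos"],o["joints"])
c=cam("wrist",o)
for n,P in(("toplipfront R/L",[(-.069,-.138,.138),(-.069,.138,.138)]),("botlip top front",[(-.069,-.138,.031),(-.069,.138,.031)]),("top edge",[(-.069,-.15,.17),(-.069,.15,.17)])):
    print(n,proj(c,[(Cw()@np.r_[q,1])[:3] for q in P]).round(1).tolist())
E
```

```text
1.825 [0.47795047 0.27885393 0.24991754] [-1.18086826  0.16817106  0.30907066  1.90763438  0.51044272  1.08643141
 -0.16004656]
toplipfront R/L [[162.0, 253.9], [401.9, 254.0]]
botlip top front [[183.7, 192.1], [380.2, 192.2]]
top edge [[142.4, 278.1], [421.5, 278.1]]
```

View pics/w1.png

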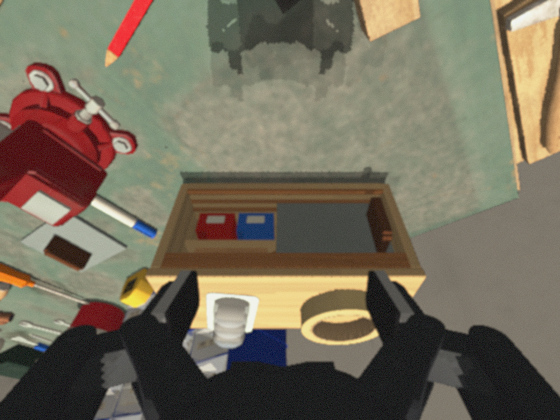

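The wrist view shows the cabinet upside down. Its front top edge runs about (149,274) to (425,271), the bottom track is at rows 175-195, and the fixed grey door is at columns 277-375. It sits about 5 px right of the prediction, so I'll refine the pose from the edges.

```bash
python3 - <<'E'
import cv2,numpy as np
im=cv2.imread("pics/w1.png");g=cv2.GaussianBlur(cv2.cvtColor(im,cv2.COLOR_BGR2GRAY),(3,3),0).astype(float)
def peaks(v,off,th):
    d=np.gradient(v);return [(round(i+off,0),round(d[i])) for i in range(1,len(d)-1) if abs(d[i])>th and abs(d[i])>=abs(d[i-1]) and abs(d[i])>abs(d[i+1])]
for c in(165,200,260,300,340,370,405): print("col",c,peaks(g[160:290,c-1:c+2].mean(1),160,8))
for r in(180,200,225,245,262): print("row",r,peaks(g[r-1:r+2,130:200].mean(0),130,8),peaks(g[r-1:r+2,370:440].mean(0),370,8))
cv2.imwrite("pics/w1c.png",cv2.resize(im[165:290,135:435],None,fx=2.66,fy=4,interpolation=cv2.INTER_CUBIC))
E
```

```text
col 165 [(276, 32), (283, -46)]
col 200 [(171, -17), (183, 9), (199, -8), (207, -8), (239, 16), (276, 33)]
col 260 [(171, -17), (199, -10), (203, 8), (207, -8), (215, 17), (223, -20), (239, 13), (276, 33)]
col 300 [(171, -15), (177, -9), (183, 10), (199, -10), (275, 34)]
col 340 [(171, -17), (183, 10), (188, -9), (199, -9), (276, 33)]
col 370 [(167, -13), (183, 9), (189, -10), (194, 9), (198, -10), (271, -17)]
col 405 [(275, 34)]
row 180 [(183, -20)] [(385, 20)]
row 200 [(175, -14)] [(381, 9), (395, 16)]
row 225 [(133, -34), (151, 16), (166, -17)] [(390, 10), (404, 14)]
row 245 [(158, -18)] [(374, -11), (388, 10), (412, 8)]
row 262 [(152, -14)] [(419, 9)]
```

View pics/w1c.png

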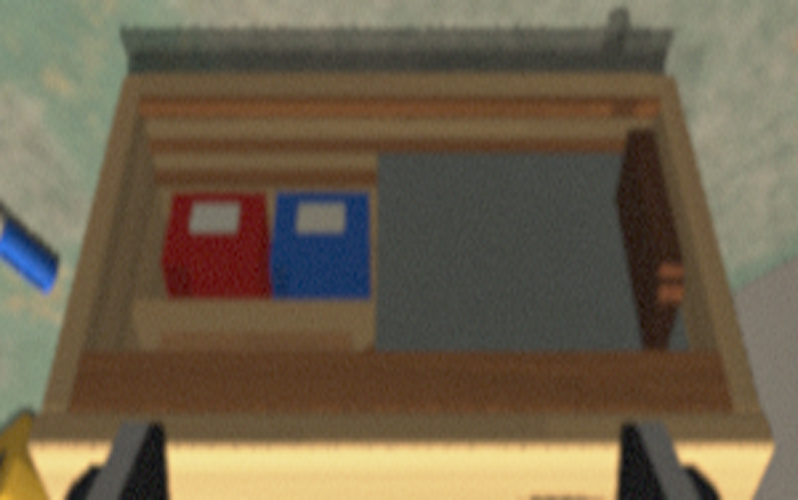

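```bash
python3 - <<'E'
from h import *
w=np.load("w1.npy");c=cam("wrist",dict(eef_pos=w[:3],eef_rot=w[3:]))
F=dict(top=(-.069,.17),lipbot=(-.069,.138),lip_o=(-.069,.031),lip_i=(-.061,.031),rib_f=(-.049,.031),rib_base=(-.049,.026),rib_r=(-.045,.031),door_base=(-.043,.026),low=(-.069,.012))
for n,(x,z) in F.items():
    r=[proj(c,[(Cw()@[x+dx,0,z+dz,1])[:3]])[0,1] for dx,dz in((0,0),(.003,0),(0,.003))];print(n,np.round(r,1))
E
```

```text
top [278.3 279.8 280.7]
lipbot [254.  255.6 256.2]
lip_o [192.1 193.7 193.5]
lip_i [196.3 197.9 197.8]
rib_f [202.5 203.9 203.9]
rib_base [200.1 201.6 201.5]
rib_r [204.4 205.9 205.9]
door_base [203.1 204.5 204.5]
low [183.4 185.  184.7]
```

```bash
sed -i 's/\[.642,.1637,0\]/[.642,.1668,0]/' h.py; python3 - <<'E'
from h import *
def st(m): 
    o=probe_bus.get_obs();print(m,round(o["time"],2),np.round(o["eef_pos"],4),np.round(o["contact_force"],1),round(o["grip_width"],3),round(o["gripper_force"],1) if np.ndim(o["gripper_force"])==0 else o["gripper_force"],np.round(o["joints"],2))
p,r=tool(flat(),0,.036,0)
o=probe_bus.get_obs();robot.move_linear(o["eef_pos"]+[-.03,0,.12],rate=.3)
robot.move_ptp(p+[0,0,.3],r);st("above")
robot.move_linear(p+[0,0,.08],rate=.3);
o=probe_bus.get_obs();im=cams.camera("wrist");cv2.imwrite("pics/w2.png",im);c=cam("wrist",o)
print(proj(c,[(flat()@[x,y,z,1])[:3] for x,y,z in((.035,0,.046),(-.035,0,.046),(.06,.075,.008),(.06,-.075,.008),(-.06,.075,.008),(-.06,-.075,.008))]).round(0).tolist())
robot.move_linear(p,rate=.1);robot.move_gripper(0,80);st("grip")
robot.move_linear(p+[0,0,.12],rate=.2);st("lift")
E
```

```text
above 4.39 [ 0.4894 -0.2002  0.3168] [ 0.6 -0.4  0.3] 1.002 0.0 [ 0.63  0.14 -0.36  1.69  0.05  1.32  1.79]
[[282.0, 281.0], [282.0, 190.0], [364.0, 284.0], [199.0, 284.0], [378.0, 149.0], [186.0, 148.0]]
grip 6.94 [ 0.4892 -0.2015  0.0173] [-0.5  0.5  3.5] 0.122 79.1 [ 0.56  0.47 -0.31  2.01  0.21  0.7   1.65]
lift 7.69 [ 0.4877 -0.2012  0.1357] [-0.3  0.6 -2.3] 0.122 78.5 [ 0.61  0.3  -0.35  1.92  0.12  0.95  1.73]
```

```bash
cat >> h.py <<'E'
def st(m): 
    o=probe_bus.get_obs();print(m,round(o["time"],2),np.round(o["eef_pos"],4),"F",np.round(o["contact_force"],1),"M",np.round(o["wrist_torque"],2),round(o["grip_width"],3),np.round(o["gripper_force"],1),np.round(o["joints"],2));return o
def grab(n,obs=None):
    o=probe_bus.get_obs();im=cams.camera(n);return im,cam(n,o)
E
python3 - <<'E'
from h import *
o=probe_bus.get_obs();robot.move_linear(o["eef_pos"]+[-.02,0,.17],rate=.3)
D=Cw()@door_cab(90,[-.2,.02,.3]);p,r=tool(D,0,.036,0)
try: robot.move_linear(p,r,rate=.3)
except robot.Unreachable as e: print("lin fail",e)
st("carry")
D=prop(42,dx=-.06,dz=.06);p,r=tool(D,0,.036,0)
robot.move_linear(p,r,rate=.2);st("pre")
im,c=grab("wrist");cv2.imwrite("pics/w3.png",im)
im=cams.camera("side");cv2.imwrite("pics/s3.png",im)
E
```

```text
carry 10.22 [0.4897 0.2965 0.3166] F [-0.7  0.2 -2.8] M [ 0.03 -0.05  0.02] 0.125 78.3 [-0.03  0.27 -0.73  1.59  0.18  1.36  0.18]
pre 11.41 [0.5265 0.2726 0.117 ] F [-0.2 -0.2 -0.6] M [0.61 0.88 0.  ] 0.127 78.4 [-0.56  0.51 -0.53  2.01  1.21  1.24 -0.88]
```

```bash
python3 - <<'E'
from h import *
ax=Cw()[:3,0]
def go(dx,dz,rate=.1): p,r=tool(prop(42,dx=dx,dz=dz),0,.036,0);robot.move_linear(p,r,rate=rate)
go(-.012,.008);robot.wait(.2);F0=np.array(st("near")["contact_force"])
dz=.008
while dz>-.012:
    dz-=.001;go(-.012,dz,.03);f=np.array(probe_bus.get_obs()["contact_force"])-F0
    if f[2]>2.5: break
print("bench at",dz,f.round(1))
dx=-.012
while dx<.012:
    dx+=.0015;go(dx,dz,.03);f=np.array(probe_bus.get_obs()["contact_force"])-F0
    if f@ax<-4: break
print("wall at",dx,f.round(1),f@ax)
st("touch")
im,c=grab("wrist");cv2.imwrite("pics/w4.png",im)
robot.move_gripper(.4);robot.wait(.3);st("open")
E
```

```text
near 12.57 [0.565  0.2458 0.0645] F [-0.7  0.3 -2.3] M [ 0.64  0.94 -0.04] 0.127 78.4 [-0.52  0.61 -0.47  2.02  1.33  1.16 -0.93]
bench at -0.001 [-2.2 -0.8  7.9]
wall at -0.0075000000000000015 [-4.8  1.4 11. ] -4.7392781297690885
touch 15.57 [0.5682 0.244  0.0559] F [-5.5  1.8  8.7] M [ 0.2   0.97 -0.31] 0.125 80.1 [-0.52  0.62 -0.47  2.02  1.35  1.16 -0.95]
open 16.27 [0.5688 0.2423 0.0549] F [-0.6 -0.4  0.5] M [0.5  0.7  0.02] 0.403 0.0 [-0.52  0.62 -0.47  2.02  1.35  1.15 -0.95]
```

```bash
python3 - <<'E'
from h import *
# back off along the tool axis a bit to see
o=probe_bus.get_obs();R=Rn.from_euler("xyz",o["eef_rot"]).as_matrix()
robot.move_gripper(1.0)
robot.move_linear(o["eef_pos"]-R[:,2]*.12,rate=.2)
o=probe_bus.get_obs();im,c=grab("wrist");np.save("w5.npy",np.r_[o["eef_pos"],o["eef_rot"]])
s,_=grab("side")
cv2.imwrite("pics/w5.png",im);cv2.imwrite("pics/s5.png",s)
big=np.hstack([im[60:400,60:510],cv2.resize(s[85:225,195:335],(340,340))]);cv2.imwrite("pics/v5.png",big)
D=prop(42,dx=-.0075,dz=0)
print(proj(c,[(D@[x,y,z,1])[:3] for x,y,z in((.06,.075,.008),(.06,-.075,.008),(-.06,.075,.008),(-.06,-.075,.008),(.035,0,.046),(-.035,0,.046))]).round(0).tolist())
E
```

```text
[[356.0, 267.0], [211.0, 267.0], [366.0, 148.0], [202.0, 148.0], [284.0, 261.0], [284.0, 183.0]]
```

View pics/v5.png

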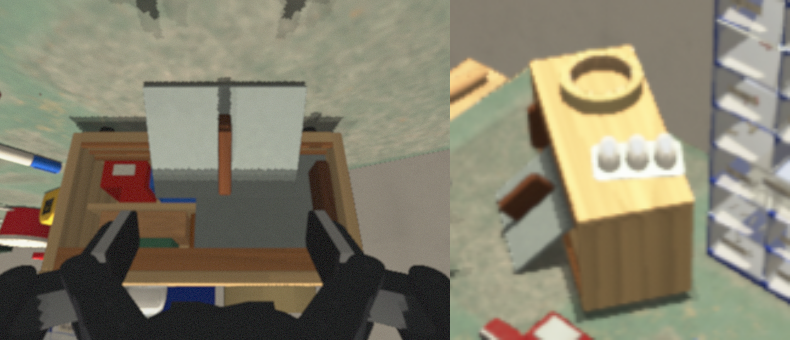

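The wrist view shows the door leaning: panel rows 143 to 238, top corners about (205,238) and (357,238), pull end at row 253. The side view confirms it is propped. I'll fit its slope from these edges.

```bash
python3 - <<'E'
from h import *
from scipy.optimize import least_squares
im=cv2.imread("pics/w5.png");g=cv2.GaussianBlur(cv2.cvtColor(im,cv2.COLOR_BGR2GRAY),(3,3),0).astype(float)
def pk(v,off,th=8):
    d=np.gradient(v);return [(i+off,round(d[i])) for i in range(1,len(d)-1) if abs(d[i])>th and abs(d[i])>=abs(d[i-1]) and abs(d[i])>abs(d[i+1])]
for c in(215,240,265,325,350): print("col",c,pk(g[130:290,c-2:c+3].mean(1),130))
for r in(150,180,210,232): print("row",r,pk(g[r-1:r+2,190:380].mean(0),190))
for c in(281,284,287): print("pull",c,pk(g[150:290,c-1:c+2].mean(1),150))
w=np.load("w5.npy");c=cam("wrist",dict(eef_pos=w[:3],eef_rot=w[3:]))
def mod(v):
    a,xb,y=v;A=rad(a);D=Cw()@door_cab(a,[xb+.06*sin(A),y,.06*cos(A)])
    return proj(c,[(D@[*q,1])[:3] for q in((.06,.075,.008),(.06,-.075,.008),(-.06,.075,.008),(-.06,-.075,.008),(.035,0,.046))])
obs=np.array([(357,238),(206,238),(366,143),(203,143),(284,253)],float)
s=least_squares(lambda v:(mod(v)-obs).ravel(),[42,-.13,.02],x_scale=[10,.01,.01]);print(s.x,(mod(s.x)-obs).round(1).tolist(),"top back x",s.x[1]+.12*sin(rad(s.x[0])),"z",.12*cos(rad(s.x[0])))
E
```

```text
col 215 [(141, -28), (147, 27), (229, -17), (262, 12)]
col 240 [(141, -28), (146, 26), (228, -16), (262, 15)]
col 265 [(141, -27), (146, 27), (228, -16)]
col 325 [(141, -27), (146, 28), (229, -15)]
col 350 [(141, -26), (146, 27), (229, -18)]
row 150 [(278, -22), (290, 20)]
row 180 [(206, 24), (278, -36), (291, 35), (363, -24)]
row 210 [(209, 26), (277, -29), (291, 23), (359, -25)]
row 232 [(194, -21), (212, 18), (277, -11), (291, 12), (356, -9), (368, -12)]
pull 281 [(174, -14), (191, 12)]
pull 284 [(174, -14), (191, 12)]
pull 287 [(174, -15), (191, 11)]
[ 6.32576821e+01 -1.44104529e-01  1.95768930e-02] [[-7.7, 3.3], [11.1, 3.3], [3.3, -1.2], [-5.4, -1.1], [-0.6, -3.2]] top back x -0.03693981521628793 z 0.05399744503491401
```

```bash
python3 - <<'E'
from h import *
from scipy.optimize import least_squares
im=cv2.imread("pics/w5.png").astype(int)
for r in range(226,276,4): print(r,im[r,222].tolist(),im[r,250].tolist(),im[r,284].tolist(),im[r,330].tolist())
w=np.load("w5.npy");c=cam("wrist",dict(eef_pos=w[:3],eef_rot=w[3:]))
def res(v):
    a,xb,y=v;A=rad(a);D=Cw()@door_cab(a,[xb+.06*sin(A),y,.06*cos(A)])
    P=proj(c,[(D@[*q,1])[:3] for q in((.06,.075,.008),(.06,-.075,.008),(-.06,.075,.008),(-.06,-.075,.008),(.035,0,.046),(-.06,0,0))])
    L=lambda p,q,r:p[0]+(q[0]-p[0])*(r-p[1])/(q[1]-p[1])
    e=[P[2,1]-146,P[5,1]-141,P[0,1]-262,P[4,1]-254]
    for r,l,h in((180,206,363),(210,209,359),(232,212,356)): e+=[L(P[2],P[0],r)-h,L(P[3],P[1],r)-l]
    return np.array(e)
for m in(np.ones(10),np.array([1,1,0,1]+[1]*6),np.array([1,1,1,0]+[1]*6)):
    s=least_squares(lambda v:res(v)*m,[42,-.13,.02],x_scale=[10,.01,.01]);a=rad(s.x[0]);print(s.x,res(s.x).round(1),"top back x,z",s.x[1]+.12*sin(a),.12*cos(a))
E
```

```text
226 [162, 177, 170] [158, 172, 166] [50, 77, 126] [163, 176, 172]
230 [109, 121, 115] [107, 118, 114] [52, 80, 128] [107, 115, 110]
234 [97, 106, 104] [104, 111, 108] [45, 73, 128] [100, 109, 104]
238 [95, 104, 99] [93, 100, 98] [50, 78, 132] [96, 105, 103]
242 [77, 83, 81] [77, 85, 84] [48, 77, 129] [80, 86, 84]
246 [78, 84, 82] [78, 83, 81] [48, 78, 130] [75, 81, 80]
250 [75, 83, 78] [78, 85, 79] [49, 80, 131] [76, 82, 79]
254 [78, 83, 81] [79, 87, 81] [55, 74, 111] [74, 80, 79]
258 [93, 62, 48] [99, 65, 46] [76, 81, 77] [71, 76, 73]
262 [96, 73, 74] [103, 79, 80] [72, 78, 77] [78, 81, 80]
266 [75, 104, 128] [73, 104, 127] [73, 80, 77] [73, 80, 76]
270 [64, 91, 113] [62, 93, 111] [74, 80, 77] [78, 83, 81]
274 [53, 83, 113] [60, 84, 106] [76, 82, 79] [76, 82, 77]
[ 4.94656063e+01 -1.36698356e-01  2.03896305e-02] [-0.9  2.2 -3.6  4.5  0.9 -1.4  1.2 -0.8  1.4 -1.2] top back x,z -0.04549643842584371 0.07798852684163056
[ 5.53655656e+01 -1.39021945e-01  2.04279428e-02] [ -1.7   0.6 -10.3   1.7   0.3  -0.8  -0.4   0.7  -0.8   1. ] top back x,z -0.04028655094633163 0.06820060108267112
[ 4.85595177e+01 -1.35465284e-01  2.03883009e-02] [-0.2  3.1 -2.4  5.1  0.8 -1.3  1.2 -0.9  1.6 -1.4] top back x,z -0.04550804827764182 0.07942100293734987
```

```bash
python3 - <<'E'
from h import *
from scipy.optimize import least_squares
w=np.load("w5.npy");c=cam("wrist",dict(eef_pos=w[:3],eef_rot=w[3:]))
def res(v):
    a,y,dz=v;A=rad(a);D=Cw()@door_cab(a,[-.043-.06*sin(A),y,.06*cos(A)])
    P=proj(c,[(D@[*q,1])[:3]+[0,0,dz] for q in((.06,.075,.008),(.06,-.075,.008),(-.06,.075,.008),(-.06,-.075,.008),(.035,0,.046),(-.06,0,0))])
    L=lambda p,q,r:p[0]+(q[0]-p[0])*(r-p[1])/(q[1]-p[1])
    e=[P[2,1]-146,P[5,1]-141,P[0,1]-256.5,P[4,1]-255]
    for r,l,h in((180,206,363),(210,209,359),(232,212,356)): e+=[L(P[2],P[0],r)-h,L(P[3],P[1],r)-l]
    return np.array(e)
for f in(lambda v:res([v[0],v[1],0]),): 
    s=least_squares(f,[50,.02],x_scale=[10,.01]);print(s.x,s.fun.round(1))
a0,y0=s.x
for phi in(35,40,45,50,a0+0):
  p,r=tool(prop(52,y0),.024,.038,phi);q=solver.solve_ik(p,r)
  l=ins(0,-.051,.1545,-.045);p2,r2=tool(l,.024,.038,phi);q2=solver.solve_ik(p2,r2);print(phi,p,r,q is not None and np.round(q,2),q2 is not None and np.round(q2,2))
E
```

```text
[5.23397156e+01 2.04069596e-02] [-1.4  1.3 -1.3  2.2  0.7 -1.2  0.5 -0.1  0.4 -0.2]
35 [0.57683279 0.23724381 0.06268601] [3.14159265 0.05235988 2.53159265] [-0.    0.58 -0.65  1.77  0.49  0.93  0.09] [-0.51  0.5  -0.44  2.16  1.41  1.19 -1.  ]
40 [0.57547425 0.23819333 0.06267155] [-3.14159265 -0.03490659  2.53159265] [ 0.02  0.6  -0.63  1.73  0.38  0.96  0.2 ] [-0.45  0.47 -0.46  2.15  1.35  1.12 -0.91]
45 [0.57411984 0.23913995 0.0628016 ] [ 3.14159265 -0.12217305  2.53159265] [ 0.05  0.63 -0.64  1.69  0.3   1.    0.29] [-0.39  0.43 -0.49  2.13  1.28  1.05 -0.81]
50 [0.57277988 0.24007647 0.06307517] [-3.14159265 -0.20943951  2.53159265] [ 0.09  0.67 -0.65  1.65  0.23  1.05  0.36] [-0.33  0.41 -0.51  2.11  1.19  0.98 -0.7 ]
52.33971563245091 [0.5721607  0.24050923 0.06325193] [-3.14159265 -0.25027525  2.53159265] [ 0.1   0.68 -0.66  1.63  0.2   1.07  0.38] [-0.3   0.4  -0.52  2.1   1.15  0.96 -0.65]
```

```bash
python3 - <<'E'
from h import *
G=(.002,.037,28)
for D in(prop(52.3,.0204),ins(15,-.052,.152,-.045),ins(0,-.051,.1545,-.045),ins(0,-.051,.146,-.063)):
    q=solver.solve_ik(*tool(D,*G));print(q is not None and np.round(q,2))
p,r=tool(prop(52.3,.0204),*G);z=Rn.from_euler("xyz",r).as_matrix()[:,2]
robot.move_gripper(.6)
robot.move_linear(p-.1*z,r,rate=.2);F0=st("pre")["contact_force"]
robot.move_linear(p,r,rate=.1);st("at")
robot.move_gripper(0,110);st("grip")
ax=Cw()[:3,0];up=np.array([0,0,1.])
robot.move_linear(p-.03*ax+.008*up,rate=.08);st("off")
robot.move_linear(p-.09*ax+.06*up,rate=.15);st("out")
im,c=grab("wrist");cv2.imwrite("pics/w6.png",im);o=probe_bus.get_obs();np.save("w6.npy",np.r_[o["eef_pos"],o["eef_rot"]])
E
```

```text
[-0.07  0.57 -0.65  1.84  0.66  0.88 -0.11]
[-0.44  0.47 -0.48  2.15  1.31  1.09 -0.9 ]
[-0.59  0.61 -0.39  2.18  1.51  1.3  -1.16]
[-0.59  0.62 -0.38  2.22  1.52  1.3  -1.2 ]
pre 19.02 [0.5499 0.256  0.1467] F [-1.   0.4  0.1] M [ 0.13  0.22 -0.01] 0.598 0.0 [-0.05  0.43 -0.7   1.79  0.52  1.03 -0.01]
at 20.17 [0.5653 0.2461 0.0492] F [ 0.2 -0.2 -0.7] M [0.14 0.09 0.01] 0.6 0.0 [-0.09  0.56 -0.63  1.84  0.64  0.87 -0.1 ]
grip 20.62 [0.5651 0.2458 0.0491] F [-0.7 -0.9  5.4] M [-0.04  0.4  -0.03] 0.123 107.3 [-0.09  0.56 -0.63  1.84  0.64  0.88 -0.1 ]
off 21.16 [0.5399 0.263  0.0565] F [ 0.8  0.  -1.6] M [ 0.14  0.29 -0.01] 0.118 107.2 [-0.12  0.53 -0.64  1.87  0.63  0.88 -0.14]
out 21.84 [0.4916 0.2962 0.1083] F [ 0.6 -0.2 -2.3] M [ 0.15  0.25 -0.07] 0.124 107.2 [-0.15  0.44 -0.7   1.89  0.55  0.96 -0.18]
```

```bash
python3 - <<'E'
from h import *
G=(.002,.037,28)
robot.move_linear(*tool(ins(15,-.110,.128,-.045),*G),rate=.15);st("a")
robot.move_linear(*tool(ins(15,-.085,.128,-.045),*G),rate=.1);robot.wait(.2);o=st("b")
im,c=grab("wrist");cv2.imwrite("pics/w7.png",im);np.save("w7.npy",np.r_[o["eef_pos"],o["eef_rot"]])
s,_=grab("side");cv2.imwrite("pics/s7.png",s)
cv2.imwrite("pics/v7.png",np.hstack([im[60:400,60:510],cv2.resize(s[85:225,195:335],(340,340))]))
D=ins(15,-.085,.128,-.045)
print(proj(c,[(D@[*q,1])[:3] for q in((.06,.075,.008),(.06,-.075,.008),(.06,.075,0),(-.06,.075,.008),(-.06,-.075,.008),(.035,0,.046))]).round(1).tolist())
C=Cw();print(proj(c,[(C@[-.069,y,z,1])[:3] for z in(.17,.138,.031) for y in(-.15,.15)]).round(1).tolist())
E
```

```text
a 22.76 [0.4965 0.2145 0.0685] F [ 0.4  0.3 -2.5] M [0.63 0.87 0.02] 0.124 107.4 [-0.58  0.51 -0.46  2.18  1.27  1.12 -1.01]
b 23.36 [0.5161 0.2001 0.0686] F [-0.6  0.4 -1.7] M [ 0.66  0.93 -0.05] 0.123 107.4 [-0.54  0.51 -0.44  2.17  1.3   1.09 -0.99]
[[417.0, 397.1], [149.0, 397.6], [410.7, 391.2], [401.7, 189.8], [163.7, 189.9], [283.5, 374.0]]
[[101.9, 471.2], [613.8, 466.3], [114.6, 406.8], [590.9, 403.5], [147.5, 244.8], [531.0, 244.3]]
```

View pics/v7.png

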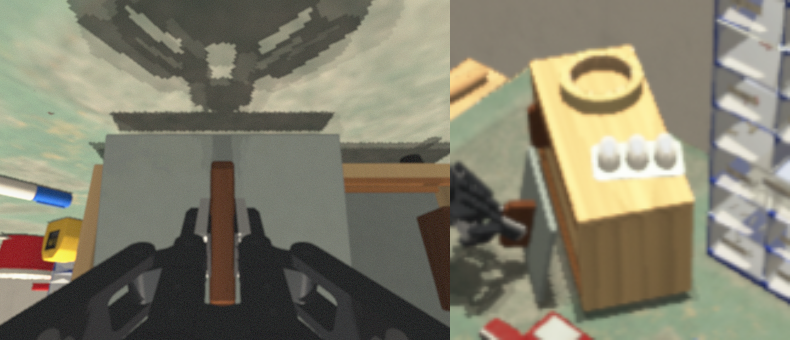

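The wrist view shows the door held square: bottom edge at row 195 (columns 164-401), pull rows 222-364. The side view shows it near upright, just in front of the opening. I'll fit the pose in the hand.

```bash
python3 - <<'E'
from h import *
from scipy.optimize import least_squares
im=cv2.imread("pics/w7.png");g=cv2.GaussianBlur(cv2.cvtColor(im,cv2.COLOR_BGR2GRAY),(3,3),0).astype(float);red=im[...,2].astype(float)-im[...,0]
def pk(v,off,th=7):
    d=np.gradient(v);return [(i+off,round(d[i])) for i in range(1,len(d)-1) if abs(d[i])>th and abs(d[i])>=abs(d[i-1]) and abs(d[i])>abs(d[i+1])]
for c in(180,220,340,380): print("col",c,pk(g[180:300,c-2:c+3].mean(1),180))
print("pull",[pk(red[205:385,c-1:c+2].mean(1),205) for c in(278,283,288)])
for r in(215,240,280,300,330): print("row",r,pk(g[r-1:r+2,140:190].mean(0),140),pk(g[r-1:r+2,380:430].mean(0),380))
print("cab col 430,450,470",[pk(g[190:290,c-2:c+3].mean(1),190) for c in(430,450,470)])
w=np.load("w7.npy");c=cam("wrist",dict(eef_pos=w[:3],eef_rot=w[3:]))
D=ins(15,-.085,.128,-.045);C=Cw()
print("pull pred",proj(c,[(D@[x,0,z,1])[:3] for x,z in((-.035,.046),(-.035,.008),(.035,.046),(.035,.008),(-.06,0),(-.06,.008))])[:,1].round(1))
print("cab pred z.026 lipface, lip_o,lip_i,ribbase,ribr",proj(c,[(C@[x,.07,z,1])[:3] for x,z in((-.069,.012),(-.069,.026),(-.069,.031),(-.061,.031),(-.049,.026),(-.045,.031),(-.043,.026))])[:,1].round(1))
E
```

```text
col 180 [(190, 21), (194, -19)]
col 220 [(191, 19), (194, -9)]
col 340 [(191, 19)]
col 380 [(190, 21), (194, -11)]
pull [[(221, 12), (360, 14), (365, -24)], [(221, 12), (360, 11), (365, -19)], [(221, 14), (361, 11), (365, -24)]]
row 215 [(159, -21), (163, 10)] [(401, -13)]
row 240 [(151, -15)] [(403, -10)]
row 280 [] [(407, -7)]
row 300 [] [(409, -8)]
row 330 [(148, -14)] [(416, 9)]
cab col 430,450,470 [[(202, -21), (208, -8), (223, 16), (237, -12)], [(202, -20), (207, -10), (223, 16), (237, -12)], [(202, -20), (208, -11), (214, -12), (223, 28), (237, -13)]]
pull pred [218.4 229.2 374.  350.5 193.1 189.8]
cab pred z.026 lipface, lip_o,lip_i,ribbase,ribr [222.3 238.5 244.5 247.9 247.  254.1 249.3]
```

```bash
cat >> h.py <<'E'
G=(.002,.037,28)
AX=Cw()[:3,0];AY=Cw()[:3,1]
def mv(a,xt,zt,y,rate=.05,m=""):
    robot.move_linear(*tool(ins(a,xt,zt,y),*G),rate=rate)
    f=np.array(probe_bus.get_obs()["contact_force"]);f=np.array([f@AX,f@AY,f[2]])
    if m: print(m,(a,round(xt,4),round(zt,4),round(y,4)),f.round(1))
    return f
E
python3 - <<'E'
from h import *
Y=-.045
mv(15,-.06,.131,Y,m="1");F0=mv(15,-.0535,.131,Y,m="2");robot.wait(.2)
for z in(.134,.137,.140,.143): 
    f=mv(15,-.053,z,Y,.05,"up")
    if f[2]-F0[2]<-5: break
x=-.053
while x<-.044:
    x+=.0005;f=mv(15,x,.143,Y,.03)
    if f[0]-F0[0]<-4: break
print("touch",x,f.round(1));st("t")
E
```

```text
1 (15, -0.06, 0.131, -0.045) [ 0.1  0.3 -2.3]
2 (15, -0.0535, 0.131, -0.045) [ 0.6  0.1 -2.5]
up (15, -0.053, 0.134, -0.045) [-0.2 -0.1 -2.2]
up (15, -0.053, 0.137, -0.045) [ 2.9  0.9 -9.8]
touch -0.04699999999999999 [-4.9 -0.8 -1.3]
t 28.19 [0.5468 0.1786 0.0833] F [-4.5  2.2 -1.3] M [ 0.62  1.14 -0.28] 0.122 111.1 [-0.49  0.48 -0.42  2.15  1.32  1.05 -0.91]
```

```bash
python3 - <<'E'
from h import *
Y=-.045;ox=.0018
for a,x,z in((15,-.0505,.143),(14,-.0505,.1455),(12.5,-.0505,.148),(11,-.0505,.150),(9.5,-.0505,.1515),(8,-.0505,.1525),(6,-.0505,.1535)):
    f=mv(a,x+ox,z,Y,.04,"s")
    if abs(f[0])>12 or abs(f[2]+2)>12: print("stop");break
o=st("e");im,c=grab("wrist");cv2.imwrite("pics/w8.png",im);np.save("w8.npy",np.r_[o["eef_pos"],o["eef_rot"]])
E
```

```text
s (15, -0.0487, 0.143, -0.045) [ 0.  -0.1 -2.2]
s (14, -0.0487, 0.1455, -0.045) [-0.6 -0.2 -2.7]
s (12.5, -0.0487, 0.148, -0.045) [ 0.7 -0.6 -1.4]
s (11, -0.0487, 0.15, -0.045) [-0.4  0.1 -2.3]
s (9.5, -0.0487, 0.1515, -0.045) [ 0.3  0.2 -2.1]
s (8, -0.0487, 0.1525, -0.045) [ 0.4  0.1 -2.1]
s (6, -0.0487, 0.1535, -0.045) [ 0.6 -0.3 -2.5]
e 29.94 [0.5539 0.1734 0.0888] F [ 0.4 -0.6 -2.5] M [0.72 1.07 0.02] 0.119 110.3 [-0.57  0.54 -0.38  2.17  1.43  1.19 -1.06]
```

```bash
python3 - <<'E'
from h import *
Y=-.045;ox=.0018
for a,x,z in((4,-.0508,.1542),(2,-.051,.1545),(0,-.051,.1545)):
    f=mv(a,x+ox,z,Y,.03,"s")
    if abs(f[0])>10 or abs(f[2]+2)>10: print("stop");break
else:
    z=.1545
    while z>.140:
        z-=.001;f=mv(0,-.051+ox,z,Y,.03)
        if f[2]>1.5 or abs(f[0])>8: break
    print("down",z,f.round(1))
o=st("e");im,c=grab("wrist");s,_=grab("side");cv2.imwrite("pics/s9.png",s);cv2.imwrite("pics/w9.png",im)
cv2.imwrite("pics/v9.png",np.hstack([im[60:400,60:510],cv2.resize(s[85:225,195:335],(340,340))]))
print(proj(c,[(ins(0,-.051,z,Y)@[*q,1])[:3] for q in((-.06,.075,.008),(-.06,-.075,.008),(-.035,0,.046))]).round(1).tolist())
E
```

```text
s (4, -0.049, 0.1542, -0.045) [ 0.5 -0.3 -2.6]
s (2, -0.0492, 0.1545, -0.045) [ 0.6 -0.8 -1.7]
s (0, -0.0492, 0.1545, -0.045) [-0.6  0.3 -1.5]
down 0.1435 [-4.7 -2.6  4.7]
e 33.49 [0.5594 0.1697 0.0775] F [-5.3  0.6  4.7] M [ 0.17  0.49 -0.37] 0.121 111.5 [-0.62  0.63 -0.35  2.18  1.51  1.29 -1.18]
[[403.0, 186.8], [163.0, 187.1], [283.5, 215.2]]
```

View pics/v9.png

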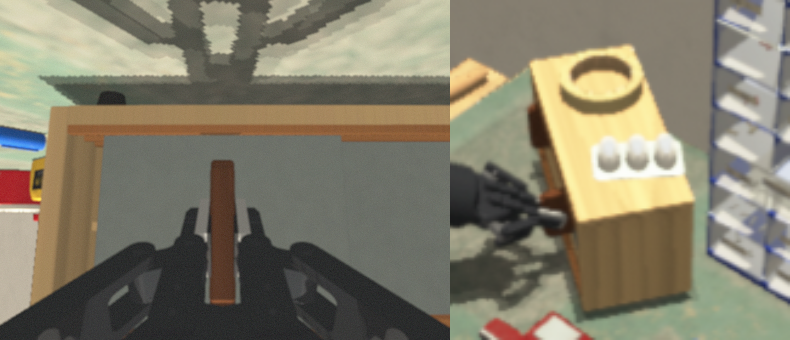

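The view shows the door upright behind the front bottom lip, its bottom at about row 197. The gap to the right side panel is about 20 px on the left of the picture. Next I slide it shut under force guard.

```bash
python3 - <<'E'
from h import *
z=.1448;x=-.0492
f0=mv(0,x,z,-.045,.03,"relax")
y=-.045
while y>-.075:
    y-=.001;f=mv(0,x,z,y,.03)
    if f[1]-f0[1]>9: break
print("shut",y,f.round(1))
mv(0,x,z,y+.0005,.03,"ease")
im,c=grab("wrist");cv2.imwrite("pics/w10.png",im)
st("e")
E
```

```text
relax (0, -0.0492, 0.1448, -0.045) [-1.2 -0.  -0.9]
shut -0.06700000000000002 [ 0.9 10.2 -4.2]
ease (0, -0.0492, 0.1448, -0.0665) [ 1.1  8.7 -4. ]
e 39.64 [0.5487 0.1566 0.078 ] F [ 6.3  6.9 -4.7] M [1.54 0.86 2.05] 0.116 110.0 [-0.62  0.61 -0.35  2.22  1.53  1.28 -1.21]
```

```bash
python3 - <<'E'
from h import *
mv(0,-.0492,.1438,-.0665,.03,"down")
robot.move_gripper(.5);robot.wait(.3);o=st("open")
R=Rn.from_euler("xyz",o["eef_rot"]).as_matrix()
robot.move_linear(o["eef_pos"]-R[:,2]*.13,rate=.15);robot.wait(.2)
o=st("back");im,c=grab("wrist");cv2.imwrite("pics/w11.png",im);np.save("w11.npy",np.r_[o["eef_pos"],o["eef_rot"]])
cv2.imwrite("pics/v11.png",cv2.resize(im[120:380,100:480],None,fx=2.1,fy=2.1,interpolation=cv2.INTER_CUBIC))
D=ins(0,-.051,.146,-.063)
print(proj(c,[(D@[*q,1])[:3] for q in((-.06,.075,.008),(-.06,-.075,.008),(.06,.075,.008),(-.035,0,.046),(.035,0,.046))]).round(1).tolist())
C=Cw();print(proj(c,[(C@[-.069,y,z,1])[:3] for z in(.138,.031,.026) for y in(-.138,.138)]).round(1).tolist())
E
```

```text
down (0, -0.0492, 0.1438, -0.0665) [-0.1  8.4 -0.1]
open 40.6 [0.547  0.1519 0.0769] F [ 0.1  0.2 -0.2] M [ 0.51  0.74 -0.  ] 0.499 0.0 [-0.62  0.61 -0.35  2.23  1.52  1.28 -1.21]
back 41.82 [0.4532 0.2168 0.1376] F [-0.6  0.5 -0.3] M [ 0.54  0.79 -0.  ] 0.504 0.0 [-0.77  0.49 -0.48  2.22  1.26  1.42 -1.15]
[[358.4, 164.4], [215.3, 164.5], [364.2, 281.6], [287.6, 175.7], [287.9, 253.8]]
[[208.1, 273.4], [498.6, 273.0], [212.9, 165.6], [484.7, 165.8], [213.1, 161.0], [484.1, 161.2]]
```

View pics/v11.png

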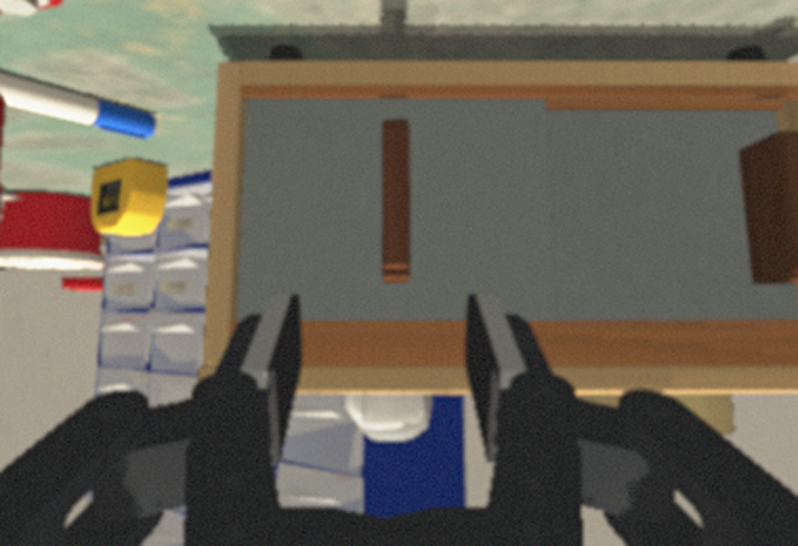

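The picture shows the door shut against the right panel with no gap: left edge at column 359 (predicted 358), pull vertical at column 288. The forces during lowering showed it resting on the groove floor.

```bash
python3 - <<'E'
from bench import robot, cams, probe_bus, solver
print(robot.finish_job())
E
```

```text
the job is handed in; nothing more can be done
None
```

The door is back in the front grooves, shut against the right side panel and released, and I handed the job in at about 42 s; the hand-in returned no verdict, so whether it passed is unknown.

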